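# Eject the cast cover from its die and slide it onto the outfeed rest

## Task

Push the ejector lever all the way over so that the cast cover rises out of the die, then slide the cover along onto the outfeed rest beside the die until it lies flat between the rails, wholly off the die block, and push the lever all the way back so that the ejector is down again. The casting is still tender: do not grip it, only push it gently (the robot may never press on it with more than 15 N). Leave the finished cover in the tray alone.

Things in the scene. Friction and masses are not known exactly. Their poses are not given: they have to be found in the camera images.
- die: Fixed die fixture, steel and grey, 330 x 130 mm. Origin: centre of its underside, on the worktop; x across it (away from the robot), y along it, z up. All offsets called die x, y, z are in this frame, in mm. Die block: x -55..55, y -160..-10, top face at z 62. The outfeed rest follows on its +y side; the lever stands at its -x side
- cavity_mid (a point): Middle of the mouth of the die's cavity (100 mm along y, 74 along x), at die x 0, y -85, z 62. In it the ejector plate (50 along x, 80 along y) rises under the cover; fully up, its top is at die z 66, 4 mm above the die face, and it stays up after the cover has left, so a pusher following the cover should keep at die z 70 or more
- cover_center (a point): The cast cover in the die, an aluminium rounded block 70 (x) x 96 (y) x 20 mm high with 3 mm bosses on top, about 0.3 kg; the point is its centre, 10 mm above its underside; axes as the die's. It starts sunk in the cavity, underside at die z 40, 2 mm clear all round; ejected, its underside is at die z 66 and it can be pushed to +y
- ejector_lever (a joint): Ejector lever angle: 0 = ejector down, lever leaning 0.55 rad to the die's -y; 1.1 (stop) = ejector fully up, lever leaning 0.55 rad to +y. It turns about an axis parallel to x through die y -85, z 45, in the plane x -72. The ejector rises 23.6 mm per rad. Friction holds the lever where it is left; moving it takes about 4 to 7 N
- lever_grip (a point): Middle of the lever's black cylindrical grip, 18 mm thick, 70 mm from the pivot; the grip reaches from 46 to 94 mm from the pivot, below it is a steel rod 10 mm thick. The point moves with the lever
- rest_mid (a point): Point on the top of the outfeed rest (aluminium table, die y -10..158, top at z 60, 2 mm below the die face) at die x 0, y 70: the middle of where the cover may lie. Rails 10 mm high at its sides, inner faces at x -41 and 41 from y 28 on, flared before that; a 12 mm high end stop with its face at y 150
- finished_center (a point): Centre of the finished cover, the same shape as the one in the die, lying in the aluminium tray at the right; to be left alone
Not all that is in view belongs to the job. What is shaped like the part that bears cover_center but black or orange is not meant.

How it is judged:
On the way, in this order (a step that is already met when the one before it is completed fails the run):
1. the lever is over (more than 1.0 rad) and the cover has risen clear of the cavity (value of joint ejector_lever above 1 rad and z of cover_center in the frame of die above 0.0725 m and y of cover_center in the frame of die below -0.06 m), for 0.2 s.
2. the cover lies on the outfeed rest, off the die block, with the lever still over (y of cover_center in the frame of die above 0.036 m and z of cover_center in the frame of die below 0.0735 m and value of joint ejector_lever above 0.2 rad), for 0.2 s.
At the end, for the whole second after the job is handed in: The cover lies flat (within 0.06 rad) and still on the outfeed rest between the rails, its centre 36 to 106 mm along the die's +y axis (wholly off the die block to within 2 mm, short of or at the end stop) and within 14 mm of the rest's centre line; the lever is back within 0.08 rad of its start (value of joint ejector_lever below 0.08 rad and y of cover_center in the frame of die between 0.036 and 0.106 m and x of cover_center in the frame of die between -0.014 and 0.014 m and z of cover_center in the frame of die between 0.066 and 0.0735 m and angle between cover_center's own z axis and vertical below 0.06 rad and linear speed of cover below 0.02 m/s); the robot touches nothing.
It fails at once if the robot presses on the cover from the die with more than 15 N (contact force between any of the fingers, the arm and cover above 15 N).
It fails at once if the finished cover in the tray is moved more than 10 mm (distance of finished_center from where it was at the start of the episode above 0.01 m).
It also fails if it takes over 54 s, if anything falls off the work surface, if the arm or the gripper's body presses on something with over 40 N, if the wrist force passes 120 N, or if a joint passes its speed limit or range.

## Robot

A 6-joint arm with a two-finger parallel gripper is mounted at the origin on a cart in front of the work surface, level with it; the furniture and walls round the work are solid. World frame = base frame: x ahead of the robot, y to its left, z up, the work surface at z = 0. Lengths are in m, angles in rad, forces in N, time in s.
With the tool pointing down it reaches from about 0.35 to 0.85 m from the base axis. Payload 8.1 kg.
Tool frame: the origin (TCP) lies midway between the tips of the shut fingers; the grasp point (between the pads) lies 19 mm behind it; z points along the fingers, y is the line along which they close (so a half turn about z gives the same grasp; the last joint's range is limited). The gripper opens to 93 mm and grips with 3 to 60 N. Pads are 15 mm wide; open, the fingers measure 128 mm over their backs; the gripper's body (75 mm by 188 mm) begins 65 mm behind the grasp point.
Start: joints at [1.211, 0.13, 1.488, -0, 1.523, -0.085], TCP at [0.163, 0.577, 0.219] pointing down, gripper open.
Joint ranges: [-2.96, 2.96], [-0.89, 2.26], [0.02, 2.5], [-1.34, 4.48], [0, 2.73], [-2.66, 2.66]. Speed limits (rad/s): [2.39, 2.39, 2.79, 3.14, 3.14, 3.14].

## Interface

Orientations are given as a unit quaternion [w, x, y, z].
In Python, from rig import manip, cams, hand_in gives the robot as it stands.
- The arm moves only by the shell command python3 -m jog 'ROWS' [FORCE]. ROWS is JSON, a list of rows, each a list of 7 numbers: the turn, a rotation vector about the tool's x, y, z in rad, then the shift along the tool's x, y, z in m, then the opening in per cent of the stroke, from 0 (shut) to 100 (fully open). In form: [[rx, ry, rz, dx, dy, dz, claw], ...]. A call has 1 to 10 rows; each row shifts and turns the commanded pose from where the row before left it, along the tool's axes as they then stand; what a row does not reach is not made up. A row lasts 1/10 s, in which the tool goes at most 50 mm and 8.59 degrees, less where a joint would pass 70% of its speed; a pose out of reach is approached as far as the arm can. A call with a gripper value outside its range is refused whole. The fingers move at their own pace and stop on an object; FORCE is the grip in N (left out, the last holds). Time passes only in rows, so rows that do not move let the fingers close. It gives the time, the measured TCP pose, the force, the opening and the grip force at its end, in the units of the state.
- manip.observe(): the state, without advancing time (a new reading comes with each control period).
- cams.get_image(name): name is "scene" or "top"; returns (picture, depth): 420x560x3 uint8, red, green, blue; 420x560 float32, m along the optical axis (not along the pixel's ray), 0 where there is no reading.
- cams.get_calibration(name): a dict with "fx", "fy", "cx", "cy" (pixels), "k1" (the pictures are not rectified: a ray, as slopes to the right and down, at radius r is drawn at 1 + k1 r^2 times it, then the intrinsics apply), "R" (3x3) and "t" (3): a world point X has camera coordinates R X + t. Camera axes: x right, y down, z forward; pixel columns grow to the right and rows downward; lengths in m; the calibration is good to about 2 mm. A picture is of the moment at which its call begins. get_calibration takes no time and is no camera call.
- hand_in(): hands the job in; it is judged then, once.
The state is a dict: "time_s": time; "qpos": joint angles; "dq": joint speeds; "tau": joint torques, N m; "eef_pos": TCP position; "tool_rot": TCP orientation; "ft_force": force on the tool from outside, world axes, zero at the start; "torque": the same for the moment, N m; "gripper_width": finger opening in m; "gripper_force": force on a finger pad.
Only numpy, scipy, OpenCV 4.12 (cv2) and the standard library are available. Lean on these libraries where they do the work, as an engineer would, in place of code of your own. Each camera call takes 0.05 s, during which the arm holds its last target. There are 200 camera calls.

## Working session

There is one attempt and no reset: what is moved stays moved. The work goes in short steps, Python scripts to look and compute and a shell command to move; the robot and the scene stay as the last step left them, time stands still between calls to the robot, and variables do not carry over. Pictures are saved under pics/ and viewed, at most 10 in all, crops included, and the job is handed in when it is done.

```bash
mkdir -p pics; ls; cat > h.py <<'E'
import numpy as np,cv2,pickle
from rig import manip,cams,hand_in
def snap(n):
    im,d=cams.get_image(n); c=cams.get_calibration(n); return im,d,c
def pts(im,d,c):
    h,w=d.shape; u,v=np.meshgrid(np.arange(w),np.arange(h))
    K=np.array([[c['fx'],0,c['cx']],[0,c['fy'],c['cy']],[0,0,1.]])
    p=cv2.undistortPoints(np.stack([u,v],-1).reshape(-1,1,2).astype(float),K,np.array([c['k1'],0,0,0.])).reshape(h,w,2)
    X=np.dstack([p,np.ones((h,w))])*d[...,None]
    return (X-np.array(c['t']))@np.array(c['R'])   # R^T (X-t)
E
python3 - <<'E'
from h import *
for n in("scene","top"):
    im,d,c=snap(n); cv2.imwrite(f'pics/{n}0.png',im[...,::-1]); np.savez(f'{n}0.npz',im=im,d=d); print(n,c)
print(manip.observe())
E
```

```text
pics
scene {'fx': 462.40796737584907, 'fy': 462.40796737584907, 'cx': 278.97850755465873, 'cy': 210.54736581486313, 'k1': -0.04614796994266629, 'R': array([[ 0.83375361, -0.55185105,  0.01775749],
       [-0.33717271, -0.5343522 , -0.77510147],
       [ 0.43722931,  0.64025631, -0.6315872 ]]), 't': array([-0.56349039,  0.22048598,  1.21239595])}
top {'fx': 480.1270746161779, 'fy': 480.1270746161779, 'cx': 281.0724175354102, 'cy': 210.78302550570464, 'k1': -0.123422477987267, 'R': array([[ 0.01074972, -0.99993405, -0.00404258],
       [-0.99484927, -0.01028736, -0.10084191],
       [ 0.10079367,  0.00510578, -0.99489425]]), 't': array([-0.1006627 ,  0.58302991,  1.41005677])}
{'time_s': 0.1, 'qpos': array([ 1.21060328e+00,  1.31082622e-01,  1.48916814e+00,  3.78616949e-05,
        1.52299406e+00, -8.53771610e-02]), 'dq': array([-1.34966825e-04, -6.60656351e-04, -3.42276548e-03, -1.08921182e-03,
       -3.69644490e-04, -2.03590094e-05]), 'tau': array([ 5.20788653e-04, -5.61341572e+01, -4.93095553e+01,  7.69247976e-02,
        2.90843431e-02, -6.75597221e-05]), 'eef_pos': array([0.16259309, 0.57702013, 0.21769538]), 'tool_rot': array([-2.00961962e-04,  1.36976817e-01,  9.90573909e-01, -8.01491288e-04]), 'ft_force': array([-0.26491776,  0.23892893, -0.06821895]), 'torque': array([-0.00279272,  0.04941359,  0.05054006]), 'gripper_force': 0.0, 'gripper_width': 0.09313564719167097}
```

View pics/scene0.png

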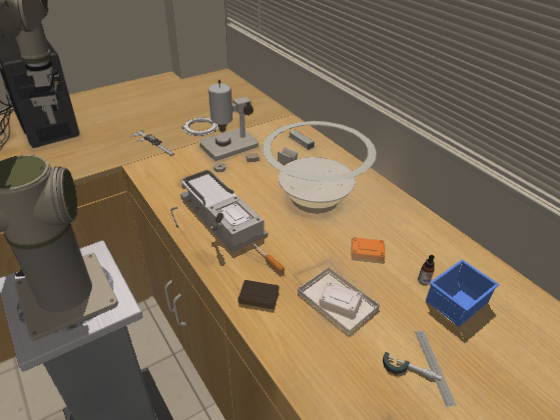

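View pics/top0.png

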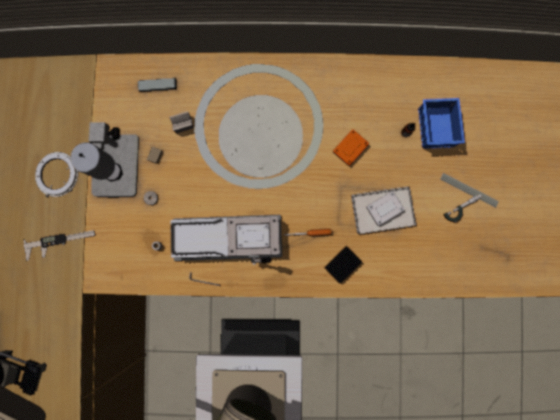

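The scene view shows the die at (222,210) with its lever grip at (219,217). In the top view the die block is at (255,237), the rest at (200,238) and the lever at (262,261). There are four cover-shaped things in the top view:
- The silver one in the die at (255,237) is the one meant, because it sits in the steel block beside the lever.
- The silver one in the tray at (385,208) is the finished cover.
- The orange (351,148) and black (343,264) ones are decoys.

I'll confirm this with a crop and measure.

```bash
python3 - <<'E'
from h import *
z=np.load('top0.npz'); im,d=z['im'],z['d']; c=cams.get_calibration('top'); P=pts(im,d,c)
cv2.imwrite('pics/topcrop.png',cv2.resize(im[205:285,160:300,::-1],None,fx=5,fy=5,interpolation=cv2.INTER_CUBIC))
Z=P[...,2]; print('table z',np.median(Z[270:290,300:330]))
roi=np.zeros(Z.shape,bool); roi[205:275,160:292]=1
for lo,hi in((.052,.068),(.04,.09)):
    m=(roi&(Z>lo)&(Z<hi)).astype(np.uint8)
    n,l,s,_=cv2.connectedComponentsWithStats(m); k=1+s[1:,4].argmax(); q=P[l==k]
    r=cv2.minAreaRect((q[:,:2]*1000).astype(np.float32)); print(lo,s[k],r,cv2.boxPoints(r).tolist())
for v in (225,237,250): print(v,[(u,*np.round(P[v,u]*1000).astype(int).tolist()) for u in range(168,290,6)])
z=np.load('scene0.npz'); im2,d2=z['im'],z['d']; P2=pts(im2,d2,cams.get_calibration('scene'))
hsv=im2.max(2); m=(hsv<60); m[:200]=0;m[235:]=0;m[:,:205]=0;m[:,232:]=0
print('lever scene dark',np.round(P2[m]*1000).astype(int)[:60].tolist())
q=roi&(Z>.085); print('top high',np.round(P[q]*1000).astype(int).tolist()[:60])
E
```

```text
table z 0.0012259534821143772
0.052 [ 170  216  110   42 3730] ((501.22076416015625, 70.95822143554688), (115.69908905029297, 320.352294921875), 2.636451244354248) [[436.0646057128906, 228.30381774902344], [450.8003234863281, -91.70936584472656], [566.376953125, -86.38737487792969], [551.6412353515625, 233.6258087158203]]
0.04 [ 170  216  110   48 4156] ((491.23797607421875, 70.49853515625), (135.68577575683594, 320.352294921875), 2.636451244354248) [[416.09906005859375, 227.38446044921875], [430.83477783203125, -92.62873077392578], [566.3768920898438, -86.38739013671875], [551.6411743164062, 233.62579345703125]]
225 [(168, 539, 252, 5), (174, 535, 219, 65), (180, 536, 202, 60), (186, 536, 185, 60), (192, 536, 167, 59), (198, 537, 149, 58), (204, 537, 131, 59), (210, 537, 113, 61), (216, 537, 96, 59), (222, 537, 78, 62), (228, 537, 60, 63), (234, 537, 42, 66), (240, 537, 25, 66), (246, 538, 7, 63), (252, 538, -10, 58), (258, 538, -28, 63), (264, 538, -45, 64), (270, 539, -63, 64), (276, 539, -80, 64), (282, 544, -98, -1), (288, 544, -116, -1)]
237 [(168, 503, 252, -2), (174, 500, 219
[... 1235 characters left out ...]
102, 1461], [439, -102, 1461], [439, -102, 1461], [439, -102, 1461], [439, -102, 1461], [439, -102, 1461], [445, -42, 98], [445, -45, 99], [445, -48, 111], [445, -51, 111], [445, -54, 114], [445, -57, 118], [445, -60, 126], [445, -63, 123], [445, -66, 119], [442, -39, 97], [442, -43, 104], [442, -46, 113], [442, -48, 110], [442, -51, 115], [442, -54, 121], [442, -57, 126], [442, -60, 123], [442, -63, 124], [442, -66, 125], [442, -68, 120], [439, -102, 1461], [439, -102, 1461], [439, -36, 86], [439, -40, 102], [439, -43, 106], [439, -46, 113], [439, -49, 115], [440, -52, 118], [440, -55, 125], [440, -57, 126], [440, -60, 130], [440, -63, 126], [440, -66, 125], [440, -68, 124], [437, -36, 92]]
```

View pics/topcrop.png

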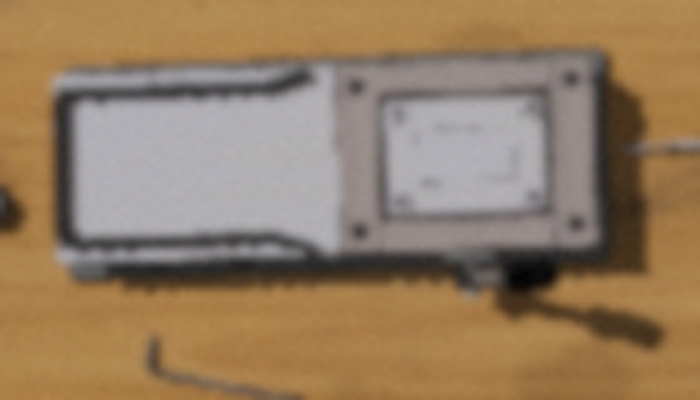

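The crop confirms it: a silver cover in the steel block (crop 385–548, 93–214), the rest to its left, and the black grip at (525,275) leaning right (die −y). Next I'll fit the die frame from masks, casting rays onto the known planes.

```bash
cat >> h.py <<'E'
def ray(uv,c,z):
    K=np.array([[c['fx'],0,c['cx']],[0,c['fy'],c['cy']],[0,0,1.]])
    p=cv2.undistortPoints(np.array(uv,float).reshape(-1,1,2),K,np.array([c['k1'],0,0,0.])).reshape(-1,2)
    R=np.array(c['R']); o=-R.T@np.array(c['t']); D=np.c_[p,np.ones(len(p))]@R
    return o+D*((z-o[2])/D[:,2])[:,None]
E
python3 - <<'E'
from h import *
z=np.load('top0.npz'); im=z['im'].astype(int); c=cams.get_calibration('top')
f=lambda x,y:[160+(x+.5)/5-.5,205+(y+.5)/5-.5]
print('cover corners',np.round(ray([f(385,95),f(547,92),f(549,212),f(387,215)],c,.060)*1000,1).tolist())
print('block corners',np.round(ray([f(343,66),f(603,54),f(605,245),f(340,250)],c,.062)*1000,1).tolist())
# pink block mask, white cover mask
rb=im[...,0]-im[...,2]; g=im.sum(2)/3
roi=np.zeros(g.shape,bool); roi[210:262,225:284]=1
print('rb,g block',rb[220,240],g[220,240],'cover',rb[237,255],g[237,255],'rest',rb[237,200],g[237,200],'wood',rb[280,240],g[280,240])
cov=(roi&(rb<rb[220,240]-5)&(g>120)).astype(np.uint8); 
m=np.zeros_like(cov); m[218:254,232:275]=cov[218:254,232:275]
n,l,s,_=cv2.connectedComponentsWithStats(m); k=l[237,255]; print(s[k])
pp=np.argwhere(l==k)[:,::-1]; r=cv2.minAreaRect((ray(pp,c,.060)[:,:2]*1000).astype(np.float32)); print('cover',r)
blk=((rb>rb[220,240]-5)&(rb<rb[220,240]+15)&roi&(g>90)).astype(np.uint8)
blk=cv2.morphologyEx(blk,cv2.MORPH_OPEN,np.ones((3,3),np.uint8))
n,l,s,_=cv2.connectedComponentsWithStats(blk); k=1+s[1:,4].argmax(); pp=np.argwhere(l==k)[:,::-1]
print('block',s[k],cv2.minAreaRect((ray(pp,c,.062)[:,:2]*1000).astype(np.float32)))
# grip black
dk=(im.max(2)<50); dk[:256]=0; dk[268:]=0; dk[:,:250]=0; dk[:,280:]=0
pp=np.argwhere(dk)[:,::-1]; print('grip',len(pp),ray(pp,c,.105).mean(0),ray(pp,c,.105).min(0),ray(pp,c,.105).max(0))
E
```

```text
cover corners [[541.9, 35.2, 60.0], [544.6, -59.7, 60.0], [474.5, -61.8, 60.0], [471.7, 32.7, 60.0]]
block corners [[558.5, 60.0, 62.0], [567.1, -92.3, 62.0], [455.7, -94.6, 62.0], [450.9, 59.6, 62.0]]
rb,g block 14 143.33333333333334 cover -5 176.33333333333334 rest -2 176.0 wood 98 118.66666666666667
[235 224  35  24 752]
cover ((507.5648498535156, -10.401786804199219), (67.25357818603516, 99.6358413696289), 0.6781100630760193)
block [228 215  51  40 975] ((509.0523376464844, -13.753669738769531), (112.84616088867188, 147.20130920410156), 2.654139280319214)
grip 85 [ 0.44093258 -0.05455044  0.105     ] [ 0.42821521 -0.09043832  0.105     ] [ 0.44837175 -0.01167867  0.105     ]
```

```bash
cat >> h.py <<'E'
YAW=np.radians(2.65); DX=np.array([np.cos(YAW),np.sin(YAW),0]); DY=np.array([-np.sin(YAW),np.cos(YAW),0])
O=np.array([.5041,.0704,0])
def st():
    from scipy.spatial.transform import Rotation as Ro
    s=manip.observe(); q=s['tool_rot']; R=Ro.from_quat(q[[1,2,3,0]]).as_matrix(); e=s['eef_pos']-O
    print('t',round(s['time_s'],2),'die mm',np.round(1000*np.array([e@DX,e@DY,e[2]]),1),'f',np.round(s['ft_force'],1),
     'yerr rad',round(np.arctan2(R[:,1]@DY,R[:,1]@DX),3),'tilt',np.round(R[:2,2],3),'w',round(s['gripper_width'],4),'q',np.round(s['qpos'],2))
E
python3 -m jog '[[0,0,0.139,0,0,0,0],[0,0,0.139,0,0,0,0],[0,0,0.139,0,0,0,0],[0,0,0.139,0,0,0,0],[0,0,0.139,0,0,0,0],[0,0,0.139,0,0,0,0],[0,0,0.139,0,0,0,0],[0,0,0.139,0,0,0,0],[0,0,0.139,0,0,0,0],[0,0,0,0,0,0,0]]'; python3 -c "from h import *;st()"
```

```text
time_s: 1.1
eef_pos: [0.1627, 0.5772, 0.2181]
tool_rot: [0.0, 0.692, 0.722, -0.0]
ft_force: [0.4, -0.6, -0.5]
gripper_width: 0.0176
gripper_force: 0.0
t 1.1 die mm [-317.6  522.   218.1] f [ 0.4 -0.6 -0.5] yerr rad -0.004 tilt [-0.    -0.001] w 0.0176 q [ 1.21  0.13  1.49 -0.    1.52  1.17]
```

```bash
python3 -m jog '[[0,0,0,-0.03,0.03,0,0],[0,0,0,-0.03,0.03,0,0],[0,0,0,-0.03,0.03,0,0],[0,0,0,-0.03,0.03,0,0],[0,0,0,-0.03,0.03,0,0],[0,0,0,-0.03,0.03,0,0],[0,0,0,-0.03,0.03,0,0],[0,0,0,-0.04,0.02,0,0],[0,0,0,-0.04,0.015,0,0],[0,0,0,-0.04,0,0,0]]' >/dev/null; python3 -m jog '[[0,0,0,-0.04,0,0,0],[0,0,0,-0.04,0,0,0],[0,0,0,-0.04,0,0,0],[0,0,0,-0.04,0,0,0],[0,0,0,-0.04,0,0,0],[0,0,0,-0.04,0,0,0],[0,0,0,-0.04,0,0,0],[0,0,0,-0.04,0,0,0],[0,0,0,-0.04,0,0,0],[0,0,0,0,0,0,0]]' >/dev/null; python3 -c "from h import *;st()"
```

```text
t 3.1 die mm [ -73.9 -171.9  218.5] f [ 0.   1.2 -0.1] yerr rad -0.002 tilt [-0.    -0.001] w 0.0005 q [-0.35 -0.29  1.88 -0.    1.54 -0.39]
```

```bash
python3 -m jog '[[0,0,0,0,0.002,0.03,0],[0,0,0,0,0,0.03,0],[0,0,0,0,0,0.03,0],[0,0,0,0,0,0.0285,0],[0,0,0,0.01,0,0,0],[0,0,0,0.01,0,0,0],[0,0,0,0.01,0,0,0],[0,0,0,0.01,0,0,0],[0,0,0,0.01,0,0,0],[0,0,0,0,0,0,0]]' >/dev/null; python3 -c "from h import *;st()"
```

```text
t 4.1 die mm [ -68.8 -117.6  103.5] f [ 1.1 -2.8  2. ] yerr rad 0.001 tilt [ 0.006 -0.002] w 0.0004 q [-0.23 -0.23  2.05 -0.    1.31 -0.28]
```

```bash
python3 -m jog '[[0,0,0,0.01,0,0,0],[0,0,0,0.01,0,0,0],[0,0,0,0.01,0,0,0],[0,0,0,0.008,0,0,0],[0,0,0,0,0,0,0]]' >/dev/null; python3 -c "from h import *;st()";python3 -m jog '[[0,0,0,0.004,0,0,0],[0,0,0,0.003,0,0,0],[0,0,0,0,0,0,0]]' >/dev/null; python3 -c "from h import *;st()"
```

```text
t 4.6 die mm [-69.9 -79.7 102.3] f [ 0.2 -3.8  6.7] yerr rad 0.0 tilt [ 0.003 -0.001] w 0.0002 q [-0.14 -0.24  2.06 -0.    1.32 -0.19]
t 4.9 die mm [-70.3 -73.5 101.3] f [ 1.6 -6.2  0.5] yerr rad -0.0 tilt [ 0.002 -0.002] w 0.0007 q [-0.13 -0.24  2.06 -0.    1.32 -0.18]
```

Pressing on in small steps until the stop shows in the force reading.

```bash
for i in 1; do python3 -m jog '[[0,0,0,0.003,0,0,0],[0,0,0,0,0,0,0]]' >/dev/null; python3 -c "from h import *;st()"; python3 -m jog '[[0,0,0,0.003,0,0,0],[0,0,0,0,0,0,0]]' >/dev/null; python3 -c "from h import *;st()"; python3 -m jog '[[0,0,0,0.002,0,0,0],[0,0,0,0,0,0,0]]' >/dev/null; python3 -c "from h import *;st()"; done
```

```text
t 5.1 die mm [-70.6 -70.6 101.1] f [ 1.5 -5.7  0.4] yerr rad -0.001 tilt [ 0.002 -0.002] w 0.0003 q [-0.12 -0.24  2.06 -0.    1.32 -0.17]
t 5.3 die mm [-70.7 -67.6 101. ] f [ 0.3 -5.1  0.6] yerr rad -0.001 tilt [ 0.001 -0.002] w 0.0004 q [-0.12 -0.24  2.06 -0.    1.32 -0.16]
t 5.5 die mm [-70.8 -65.6 101. ] f [ 0.2 -6.2  0.8] yerr rad -0.001 tilt [ 0.001 -0.002] w 0.0006 q [-0.11 -0.24  2.06 -0.    1.32 -0.16]
```

```bash
python3 -m jog '[[0,0,0,0.002,0,0,0],[0,0,0,0,0,0,0]]' >/dev/null; python3 -c "from h import *;st()"; python3 -m jog '[[0,0,0,0.002,0,0,0],[0,0,0,0,0,0,0]]' >/dev/null; python3 -c "from h import *;st()"; python3 -m jog '[[0,0,0,0.002,0,0,0],[0,0,0,0,0,0,0]]' >/dev/null; python3 -c "from h import *;st()"
```

```text
t 5.7 die mm [-70.8 -64.9 101. ] f [  0.5 -13.2  -0.1] yerr rad -0.001 tilt [ 0.001 -0.004] w 0.0002 q [-0.11 -0.24  2.06 -0.    1.32 -0.15]
t 5.9 die mm [-70.8 -64.5 101. ] f [  0.6 -21.3  -1.5] yerr rad -0.001 tilt [ 0.001 -0.007] w 0.0008 q [-0.11 -0.24  2.06 -0.01  1.32 -0.15]
t 6.1 die mm [-70.8 -64.1 101. ] f [  1.2 -29.1  -3.3] yerr rad -0.001 tilt [ 0.001 -0.01 ] w 0.0005 q [-0.1  -0.24  2.06 -0.01  1.32 -0.14]
```

```bash
python3 -m jog '[[0,0,0,-0.015,0,0,0],[0,0,0,-0.02,0,-0.03,0],[0,0,0,-0.03,0,-0.03,0],[0,0,0,-0.03,0.02,0,30],[0,0,0,-0.02,0.02,0,40],[0,0,0,0,0.031,0,40],[0,0,0,0,0,0,40]]' >/dev/null; python3 - <<'E'
from h import *
st()
for n in("scene","top"):
    im,d,c=snap(n); np.savez(f'{n}1.npz',im=im,d=d)
    a=im[150:270,160:300] if n=="scene" else im[205:285,160:300]
    cv2.imwrite(f'pics/{n}1.png',cv2.resize(a[...,::-1],None,fx=5,fy=5 if n=="top" else 5,interpolation=cv2.INTER_CUBIC))
E
```

```text
t 6.8 die mm [   1.9 -174.2  160.3] f [-0.3  0.9  0.6] yerr rad -0.001 tilt [0.001 0.001] w 0.028 q [-0.3  -0.04  1.77  0.    1.41 -0.34]
```

View pics/scene1.png

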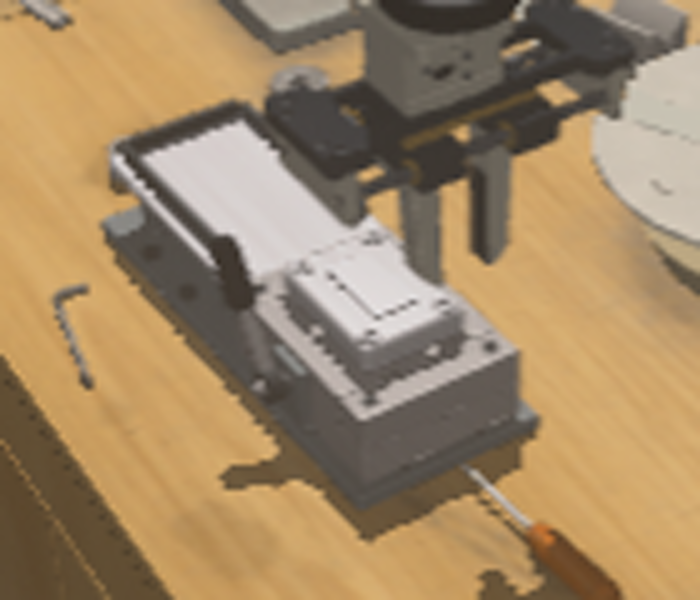

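The crop shows the cover standing proud of the block (375,290) and the lever leaning to +y (grip 232,270). The fingers are behind it and high up. Next I'll lower them behind the cover and approach.

```bash
python3 -m jog '[[0,0,0,0,-0.002,0.03,25],[0,0,0,0,0,0.03,25],[0,0,0,0,0,0.025,25],[0,0,0,0.008,0,0,25],[0,0,0,0.008,0,0,25],[0,0,0,0,0,0,25],[0,0,0,0,0,0,25]]' >/dev/null; python3 -c "from h import *;st()"
```

```text
t 7.6 die mm [  -1.  -157.9   77.3] f [-0.5  0.2 -0.3] yerr rad -0.0 tilt [ 0.003 -0.001] w 0.0233 q [-0.27  0.02  1.87 -0.    1.25 -0.31]
```

```bash
python3 -m jog '[[0,0,0,0.005,0,0.003,25],[0,0,0,0.005,0,0,25],[0,0,0,0.004,0,0,25],[0,0,0,0.004,0,0,25],[0,0,0,0.004,0,0,25],[0,0,0,0.004,0,0,25]]' >/dev/null; python3 -c "from h import *;st()"; python3 -m jog '[[0,0,0,0.004,0,0,25],[0,0,0,0.004,0,0,25],[0,0,0,0.004,0,0,25]]' >/dev/null; python3 -c "from h import *;st()"
```

```text
t 8.2 die mm [  -2.3 -132.1   72.2] f [ 0.3 -2.  -0.4] yerr rad -0.001 tilt [ 0.    -0.001] w 0.0236 q [-0.22  0.01  1.89 -0.    1.24 -0.27]
t 8.5 die mm [  -2.3 -119.8   72.2] f [-0.2 -2.3 -1.6] yerr rad -0.001 tilt [ 0. -0.] w 0.0235 q [-0.2   0.01  1.89 -0.    1.24 -0.24]
```

```bash
python3 -m jog '[[0,0,0,0.005,0.001,0,25],[0,0,0,0.005,0.001,0,25],[0,0,0,0.005,0,0,25],[0,0,0,0.005,0,0,25],[0,0,0,0.005,0,0,25],[0,0,0,0.005,0,0,25]]' >/dev/null; python3 -c "from h import *;st()"; python3 -m jog '[[0,0,0,0.005,0,0,25],[0,0,0,0.005,0,0,25],[0,0,0,0.005,0,0,25],[0,0,0,0.005,0,0,25],[0,0,0,0.005,0,0,25],[0,0,0,0.005,0,0,25]]' >/dev/null; python3 -c "from h import *;st()"
```

```text
t 9.1 die mm [ -0.1 -89.8  72.3] f [ 0.4 -3.6  1.5] yerr rad -0.001 tilt [ 0. -0.] w 0.0229 q [-0.14  0.01  1.89 -0.    1.24 -0.18]
t 9.7 die mm [ -0.8 -59.3  71.6] f [-0.2 -2.3 -1. ] yerr rad -0.001 tilt [-0.001  0.001] w 0.0234 q [-0.08  0.    1.9   0.    1.24 -0.12]
```

```bash
python3 - <<'E'
from h import *
im,d,c=snap("scene"); a=im[150:270,160:300]
cv2.imwrite('pics/scene2.png',cv2.resize(a[...,::-1],None,fx=5,fy=5,interpolation=cv2.INTER_CUBIC))
E
```

```text
(no output)
```

View pics/scene2.png

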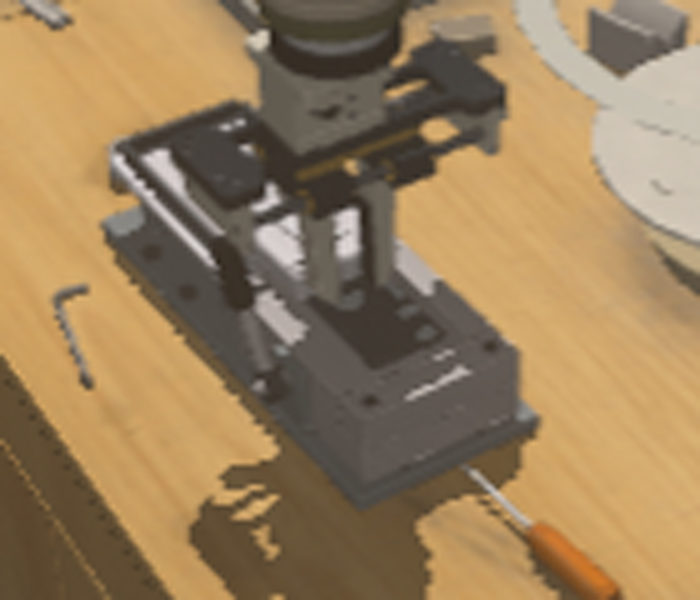

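The cover is moving ahead of the fingers (crop 340,240) along the centre line. The lever is still over and the gripper body clears its grip. I'll keep pushing.

```bash
python3 -m jog '[[0,0,0,0.004,0,0,25],[0,0,0,0.004,0,0,25],[0,0,0,0.004,0,0,25],[0,0,0,0.004,0,0,25],[0,0,0,0.004,0,0,25],[0,0,0,0.004,0,0,25]]' >/dev/null; python3 -c "from h import *;st()"; python3 -m jog '[[0,0,0,0.004,0,0,25],[0,0,0,0.004,0,0,25],[0,0,0,0.004,0,0,25],[0,0,0,0.004,0,0,25],[0,0,0,0.004,0,0,25],[0,0,0,0.004,0,0,25]]' >/dev/null; python3 -c "from h import *;st()"
```

```text
t 10.35 die mm [ -0.2 -35.7  72.1] f [-0.1 -2.  -0.9] yerr rad -0.001 tilt [-0. -0.] w 0.0232 q [-0.03  0.    1.9  -0.    1.24 -0.08]
t 10.95 die mm [ -0.2 -11.8  72.2] f [ 0.9 -1.6 -1.8] yerr rad -0.001 tilt [ 0. -0.] w 0.0233 q [ 0.01  0.    1.9  -0.    1.24 -0.03]
```

```bash
python3 -m jog '[[0,0,0,0.004,0,0,25],[0,0,0,0.004,0,0,25],[0,0,0,0.004,0,0,25],[0,0,0,0.004,0,0,25],[0,0,0,0.004,0,0,25],[0,0,0,0.004,0,0,25],[0,0,0,0,0,0,25]]' >/dev/null; python3 -c "from h import *;st()"; python3 -m jog '[[0,0,0,-0.008,0,0,25],[0,0,0,-0.01,0,-0.02,25],[0,0,0,-0.02,-0.03,-0.04,0],[0,0,0,-0.04,-0.03,-0.03,0],[0,0,0,-0.04,-0.04,0,0],[0,0,0,-0.04,-0.03,0,0],[0,0,0,0,0,0,0],[0,0,0,0,0,0,0]]' >/dev/null; python3 - <<'E'
from h import *
st()
im,d,c=snap("top"); np.savez('top3.npz',im=im,d=d); P=pts(im,d,c); a=im[205:285,160:300]
cv2.imwrite('pics/top3.png',cv2.resize(a[...,::-1],None,fx=5,fy=5,interpolation=cv2.INTER_CUBIC))
E
```

```text
t 11.65 die mm [-0.1 12.7 72.2] f [-0.6 -0.6  0.4] yerr rad -0.001 tilt [0.    0.001] w 0.0233 q [0.06 0.01 1.89 0.   1.24 0.02]
t 12.45 die mm [-119.4 -135.4  155.4] f [0.2 1.2 0.7] yerr rad -0.005 tilt [ 0.002 -0.   ] w 0.0002 q [-0.31 -0.42  2.1   0.    1.46 -0.35]
```

View pics/top3.png

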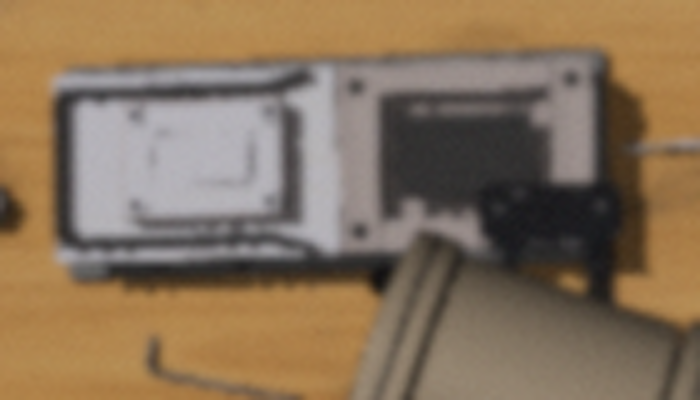

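The cover lies between the rails: bosses at crop (137,115) and (268,200), trailing edge x≈285, about 30 mm past the block edge at 338. That puts its centre at die y ≈ 69. Next I'll move to the lever's +y side.

```bash
python3 -m jog '[[0,0,0,0.035,0,0,0],[0,0,0,0.035,0,0,0],[0,0,0,0.035,0,0,0],[0,0,0,0.035,0.017,0,0],[0,0,0,0,0.03,0,0],[0,0,0,0,0,0.025,0],[0,0,0,0,0,0.025,0],[0,0,0,0,0,0,0]]' >/dev/null; python3 -c "from h import *;st()"
```

```text
t 13.3 die mm [-74.7   7.5 101.2] f [-0.1 -0.2  0.2] yerr rad 0.002 tilt [-0.007 -0.   ] w 0.0005 q [ 0.05 -0.23  2.06  0.    1.32  0.01]
```

```bash
python3 -m jog '[[0,0,0,-0.01,0.002,0,0],[0,0,0,-0.01,0,0,0],[0,0,0,-0.01,0,0,0],[0,0,0,-0.01,0,0,0],[0,0,0,-0.01,0,0,0],[0,0,0,-0.01,0,0,0],[0,0,0,-0.01,0,0,0],[0,0,0,-0.01,0,0,0],[0,0,0,-0.01,0,0,0]]' >/dev/null; python3 -c "from h import *;st()"; python3 -m jog '[[0,0,0,-0.007,0,0,0],[0,0,0,0,0,0,0]]' >/dev/null; python3 -c "from h import *;st()"; python3 -m jog '[[0,0,0,-0.004,0,0,0],[0,0,0,0,0,0,0]]' >/dev/null; python3 -c "from h import *;st()"
```

```text
t 14.2 die mm [-69.3 -84.8 106.2] f [ 0.2  6.9 -1.8] yerr rad -0.002 tilt [0.002 0.001] w 0.0005 q [-0.16 -0.24  2.05  0.    1.33 -0.2 ]
t 14.4 die mm [-70.1 -92.4 105.5] f [-0.1  0.9  1.1] yerr rad -0.003 tilt [ 0.001 -0.   ] w 0.0005 q [-0.17 -0.24  2.05 -0.    1.33 -0.22]
t 14.6 die mm [-70.3 -95.5 105.1] f [-0.7  2.5  0.8] yerr rad -0.001 tilt [-0. -0.] w 0.0004 q [-0.18 -0.23  2.05 -0.    1.32 -0.23]
```

```bash
python3 -m jog '[[0,0,0,-0.004,0,0,0],[0,0,0,0,0,0,0]]' >/dev/null; python3 -c "from h import *;st()"; python3 -m jog '[[0,0,0,-0.003,0,0,0],[0,0,0,0,0,0,0]]' >/dev/null; python3 -c "from h import *;st()"; python3 -m jog '[[0,0,0,-0.002,0,0,0],[0,0,0,0,0,0,0]]' >/dev/null; python3 -c "from h import *;st()"; python3 -m jog '[[0,0,0,-0.002,0,0,0],[0,0,0,0,0,0,0]]' >/dev/null; python3 -c "from h import *;st()"
```

```text
t 14.8 die mm [-70.3 -99.3 104.9] f [-2.   3.2  0.3] yerr rad -0.001 tilt [-0. -0.] w 0.0001 q [-0.19 -0.23  2.05 -0.    1.32 -0.23]
t 15.0 die mm [ -70.4 -100.9  104.8] f [-0.7 10.   1.6] yerr rad -0.001 tilt [-0.001  0.003] w 0.0007 q [-0.2  -0.23  2.05  0.    1.32 -0.24]
t 15.2 die mm [ -70.4 -101.3  104.7] f [-1.3 18.   1.2] yerr rad -0.0 tilt [-0.001  0.005] w 0.0007 q [-0.2  -0.23  2.05  0.01  1.33 -0.25]
t 15.4 die mm [ -70.5 -101.7  104.6] f [-1.9 25.8  2.7] yerr rad -0.0 tilt [-0.001  0.008] w 0.0007 q [-0.2  -0.23  2.05  0.01  1.33 -0.25]
```

The lever is hard against its stop. I'll back off and check.

```bash
python3 -m jog '[[0,0,0,0.015,0,0,0],[0,0,0,0.02,0,-0.03,0],[0,0,0,0.02,0,-0.04,0],[0,0,0,0,-0.02,-0.04,0],[0,0,0,-0.04,-0.03,0,0],[0,0,0,-0.04,0,0,0],[0,0,0,-0.04,0,0,0],[0,0,0,-0.04,0,0,0],[0,0,0,-0.04,0,0,0],[0,0,0,0,0,0,0]]' >/dev/null; python3 - <<'E'
from h import *
st()
im,d,c=snap("top"); P=pts(im,d,c)
a=im[205:285,160:300]; s,_,_=snap("scene"); b=s[150:270,160:300]
cv2.imwrite('pics/fin.png',np.vstack([cv2.resize(x[...,::-1],None,fx=f,fy=f,interpolation=cv2.INTER_CUBIC) for x,f in((a,3),(b,3))]))
f=lambda x,y:[160+(x+.5)/5-.5,205+(y+.5)/5-.5]
q=ray([f(137,115),f(270,112),f(268,200),f(137,205)],c,.083).mean(0)-O; print('cover die x,y',q@DX,q@DY)
E
```

```text
t 16.4 die mm [-121.1 -255.7  215.2] f [ 1.   0.5 -0.6] yerr rad -0.006 tilt [-0.    -0.003] w 0.0007 q [-0.56 -0.32  1.92 -0.    1.54 -0.6 ]
cover die x,y 0.0015960785983165859 0.06724554322075527
```

View pics/fin.png

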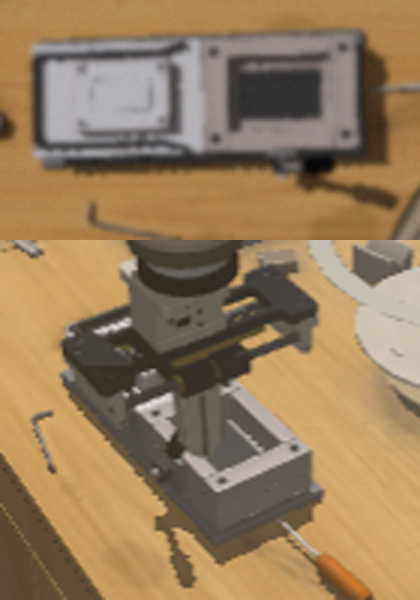

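The cover lies flat between the rails at die x≈2, y≈67 mm (upper picture 125,100). The cavity is deep again, and the lever grip is back on the −y side (318,163), as at the start. The robot is clear.

```bash
python3 -c "from rig import hand_in;print(hand_in())"
```

```text
the job is handed in; nothing more can be done
None
```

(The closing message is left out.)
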